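# Unstack the top well carrier and set its spacer plate on the spacer pile

## Robot

A 6-joint arm with a two-finger parallel gripper is mounted at the origin on a cart in front of the work surface, level with it; the furniture and walls round the work are solid. World frame = base frame: x ahead of the robot, y to its left, z up, the work surface at z = 0. Lengths are in mm, angles in rad, forces in N, time in s.
With the tool pointing down it reaches from about 275 to 825 mm from the base axis. Payload 4.9 kg.
Tool frame: the origin (TCP) lies midway between the tips of the shut fingers; the grasp point (between the pads) lies 19 mm behind it; z points along the fingers, y is the line along which they close (so a half turn about z gives the same grasp; the last joint's range is limited). The gripper opens to 85 mm and grips with 20 to 120 N. Pads are 22 mm wide; open, the fingers measure 114 mm over their backs; the gripper's body (76 mm by 85 mm) begins 54 mm behind the grasp point. The pads swing forward as they close: fully open they stand 13 mm farther back than shut.
Start: joints at [1.069, 0.326, -0.193, 1.052, 0, 1.437], TCP at [197.756, 513.236, 231.281] pointing down, gripper open.
Joint ranges: [-2.65, 2.65], [-0.97, 1.79], [-1.3, 1.35], [-1.93, 2.1], [-1.47, 1.37], [-3.14, 3.14]. Speed limits (rad/s): [2.57, 2.57, 3.14, 3.14, 3.14, 3.14].

## Interface

Orientations are given as a unit quaternion [w, x, y, z].
In Python, from cell import get_obs, grab_frame, finish_job gives the robot as it stands.
- The arm moves only by the tool send_rows, never from a script. Its argument "targets" is a list that holds one entry, the list of rows, each a list of 7 numbers: the shift along the world's x, y, z in m, then the turn, a rotation vector about the world's x, y, z in degrees, then the closure, from -1 (fully open) to 1 (shut), so that 0 is half open. A call has 1 to 8 rows; each row is the pose to reach, as a shift and turn from the pose commanded when the call began; what a row does not reach only later rows make up. A row lasts 1/10 s, in which the tool goes at most 50 mm and 8.59 degrees, less where a joint would pass 70% of its speed; a pose out of reach is approached as far as the arm can. A call with a gripper value outside its range is refused whole. The fingers move at their own pace and stop on an object; the grip force is fixed at half the most. Time passes only in rows, so rows that repeat a pose let the fingers close. It gives the time, the measured TCP pose, the force, the opening and the grip force at its end, in the units of the state.
- get_obs(): the state, without advancing time (a new reading comes with each control period).
- grab_frame(name): name is "scene" or "side" or "wrist"; returns a dict with "color" (480x640x3 uint8, blue, green, red), "fx", "fy", "cx", "cy" (pixels), "k1" (the pictures are not rectified: a ray, as slopes to the right and down, at radius r is drawn at 1 + k1 r^2 times it, then the intrinsics apply), "rvec" (rotation vector, rad) and "tvec" (3), from world to camera coordinates, as OpenCV has them. Camera axes: x right, y down, z forward; pixel columns grow to the right and rows downward; lengths in mm; the calibration is good to about 2 mm. A picture is of the moment at which its call begins. There is no depth.
- finish_job(): hands the job in; it is judged then, once.
The state is a dict: "time_s": time; "joint_positions": joint angles; "qd": joint speeds; "tau": joint torques, N m; "tcp_pos": TCP position; "tcp_rot": TCP orientation; "ft_force": force on the tool from outside, world axes, zero at the start; "torque": the same for the moment, N m; "width": opening from 0.0 (shut) to 1.0 (fully open); "grip_force": force on a finger pad.
Only numpy, scipy, OpenCV 4.12 (cv2) and the standard library are available. Lean on these libraries where they do the work, as an engineer would, in place of code of your own. Each camera call takes 0.05 s, during which the arm holds its last target. There are 200 camera calls.

## Task

Take the top well carrier out of the incubation stack: push the red-knobbed bolt fully back so that it no longer blocks the way, then slide the top blue aluminium spacer plate across onto the pile of spacers in the bay beside it, square between the guide pins and up to the end stop, without dragging the carrier under it out of place. Then lift off the carrier that this bares and set it down gently in the steel tray in front of the strip reader, flat on the tray's floor; keep it level all the way, for its wells are open and filled. Leave the lower spacer on the lower carrier, the pile and the other things on the bench as they are.

Things in the scene. Friction and masses are not known exactly. Their poses are not given: they have to be found in the camera images.
- stand: fixed grey unstacking stand, base 106 (x) x 236 (y) mm, top 12 mm above the bench; origin on the bench under its middle, z up. Stack seat centred at y = +58 mm, spacer bay at y = -58 mm, bolt crossing at y = 0 on the +x side. Stack undersides: lower carrier z = 12, lower spacer 26, top carrier 36, top spacer 50 mm (its top at 60); held by friction only
- seat (a point): centre of the stack's seat, 12 mm above the bench, at stand x = 0, y = +58 mm. Above 20 mm height the stack is open on its +y and both x sides
- bay (a point): centre of the top of the pile as found, 48 mm above the bench, stand x = 0, y = -58 mm: a plate slid across from the stack comes down 2 mm onto it and belongs with its centre here, or up to 2 mm further at the stop. Bay floor at 18 mm; four pins 8 mm thick, 68 mm high at x = +-52, y = -33 and -92 mm (2.8 mm play each side); steel end stop 70 mm wide and high, its face at y = -110 mm
- bolt (a joint): flat steel bolt blade 8 mm thick (y), 38 to 58 mm above the bench, sliding along the stand's x in a guide on the +x side; 0 = shut (tip at stand x = +17 mm, in front of the top spacer's leading edge), 0.036 m = fully back (tip at x = +53 mm, clear of the plates). Starts at up to 0.005. About 2 N of friction, no spring; stays where it is left
- bolt_knob (a point): upright red knob on the bolt, 16 mm thick, from 69 to 91 mm above the bench (on a neck of 9 mm); the point is on its axis at 80 mm height, at stand x = 62 mm + the joint value, y = 0. The guide cheeks beneath it reach 58 mm height. Push it towards the stand's +x
- spacer_top: the top blue anodised aluminium spacer plate, 90 (x) x 100 (y) x 10 mm high, 0.24 kg, edges nearly square; origin at the centre of its underside, z up, x and y along the stand's x and y. It overhangs the carrier beneath it by 14 mm in x and 8 mm in y; too wide to grasp across, push it at its edge on the +y end of the stand, where its side is free from 50 to 60 mm height
- carrier_top: the top white 48-well carrier with samples in open wells, 62 (x) x 84 (y) x 14 mm high, 0.13 kg, flat solid sides; origin at the centre of its underside, z up. It lies between the top and the lower spacer; graspable across its 62 mm once the top spacer is off (the lower spacer, 90 mm wide, lies directly under it)
- spacer_low: the lower blue anodised aluminium spacer plate, 90 (x) x 100 (y) x 10 mm high, 0.24 kg, edges nearly square; origin at the centre of its underside, z up, x and y along the stand's x and y. It stays on the lower carrier
- carrier_low: the lower white 48-well carrier with samples in open wells, 62 (x) x 84 (y) x 14 mm high, 0.13 kg, flat solid sides; origin at the centre of its underside, z up. It stays on its seat in the stand, between low corner angles
- pile_1: lowest plate of the pile in the bay: blue anodised aluminium spacer plate, 90 (x) x 100 (y) x 10 mm high, 0.24 kg, edges nearly square; origin at the centre of its underside, z up, x and y along the stand's x and y. 
- pile_2: middle plate of the pile in the bay: blue anodised aluminium spacer plate, 90 (x) x 100 (y) x 10 mm high, 0.24 kg, edges nearly square; origin at the centre of its underside, z up, x and y along the stand's x and y. 
- pile_3: uppermost plate of the pile in the bay: blue anodised aluminium spacer plate, 90 (x) x 100 (y) x 10 mm high, 0.24 kg, edges nearly square; origin at the centre of its underside, z up, x and y along the stand's x and y. 
- steel_tray: fixed shallow steel tray, 140 (x) x 190 (y) mm outside, in front of the strip reader; floor 2 mm above the bench, walls 2 mm thick with a rolled rim up to 16 mm; inside 134 x 184 mm at the rim; origin on the bench under its centre, z up
- timer: small white digital bench timer with a slanted face, 56 x 62 x 46 mm, a bystander to the left of the tray; origin at the centre of its underside
- vial_red: glass vial with a red cap, 26 mm thick, 52 mm high, a bystander beyond the bay; origin at the centre of its underside
- amber_bottle: amber reagent bottle with a black cap, 62 mm thick, 126 mm high, a bystander beyond the stand; origin at the centre of its underside
- dishes: stack of three clear petri dishes, 69 mm across, 48 mm high, a bystander beyond the stand; origin at the centre of its underside
Things that resemble listed ones, but are neither listed nor needed, are in the scene too. Leave any purple look-alike of the spacer_top alone.

How it is judged:
By the outcome, as a careful person would: the job done as asked, in the order asked, and still so for the second after the job is handed in, with the robot touching nothing.
It also fails if it takes over 51 s, if anything falls off the work surface, if the arm or the gripper's body presses on something with over 40 N, if the wrist force passes 120 N, or if a joint passes its speed limit or range.

## Working session

There is one attempt and no reset: what is moved stays moved. The work goes in short steps, Python scripts to look and compute and a tool call to move; the robot and the scene stay as the last step left them, time stands still between calls to the robot, and variables do not carry over. Pictures are saved under pics/ and viewed, at most 10 in all, crops included, and the job is handed in when it is done.

Besides the shell and the picture viewer there is one more tool, called after "Call:" by a JSON object that holds its "name" and its "arguments". send_rows: Moves the arm, as the interface text tells. Its arguments: {"type":"object","properties":{"targets":{"type":"array"}},"required":["targets"]}

```bash
mkdir -p pics; ls; cat > h.py <<'E'
import numpy as np, cv2, pickle
from cell import get_obs, grab_frame, finish_job
def cam(f):
    K=np.array([[f['fx'],0,f['cx']],[0,f['fy'],f['cy']],[0,0,1.]]); d=np.array([f['k1'],0,0,0,0.])
    R=cv2.Rodrigues(np.array(f['rvec'],float))[0]; t=np.array(f['tvec'],float).ravel()
    return K,d,R,t
def ray(f,uv):
    K,d,R,t=cam(f)
    p=cv2.undistortPoints(np.array(uv,float).reshape(-1,1,2),K,d).reshape(-1,2)
    return -R.T@t, np.c_[p,np.ones(len(p))]@R
def onz(f,uv,z):
    o,D=ray(f,uv); return o+D*((z-o[2])/D[:,2])[:,None]
def proj(f,P):
    K,d,R,t=cam(f); return cv2.projectPoints(np.array(P,float).reshape(-1,1,3),R,t,K,d)[0].reshape(-1,2)
def snap(n,tag):
    f=grab_frame(n); pickle.dump(f,open(f'{tag}.pkl','wb')); cv2.imwrite(f'pics/{tag}.png',f['color']); return f
def load(tag): return pickle.load(open(f'{tag}.pkl','rb'))
E
python3 - <<'E'
from h import *
for n in ['scene','side','wrist']:
    f=snap(n,n+'0'); print(n,(-cam(f)[2].T@cam(f)[3]).round(),f['k1'],f['fx'])
o=get_obs(); print(o)
E
```

```text
pics
scene [293. 648. 847.] -0.0007987984862232157 458.483799815579
side [  195. -1147.   527.] -0.08536756267349369 560.3002880313793
wrist [129. 538. 374.] -0.07475900582036708 400.6513279511419
{'time_s': 0.15, 'joint_positions': array([ 1.06878090e+00,  3.26795339e-01, -1.93341555e-01,  1.05202479e+00,
        2.88888924e-05,  1.43661183e+00]), 'qd': array([-0.00033103, -0.00132914,  0.00420338,  0.00068117,  0.00156212,
       -0.00110534]), 'tau': array([ 1.46594084e-03, -4.43703640e+01,  2.62664616e+01,  1.03945256e-02,
        2.10802853e-05,  8.05157413e-06]), 'tcp_pos': array([197.53241349, 512.82627995, 230.67470277]), 'tcp_rot': array([-2.27235982e-04,  1.82880364e-01,  9.83134938e-01, -6.43911855e-04]), 'ft_force': array([ 0.28405332, -0.51623961, -0.00681905]), 'torque': array([-0.03093589,  0.02534395, -0.05150058]), 'grip_force': 0.0, 'width': 1.0013747843201009}
```

View pics/scene0.png

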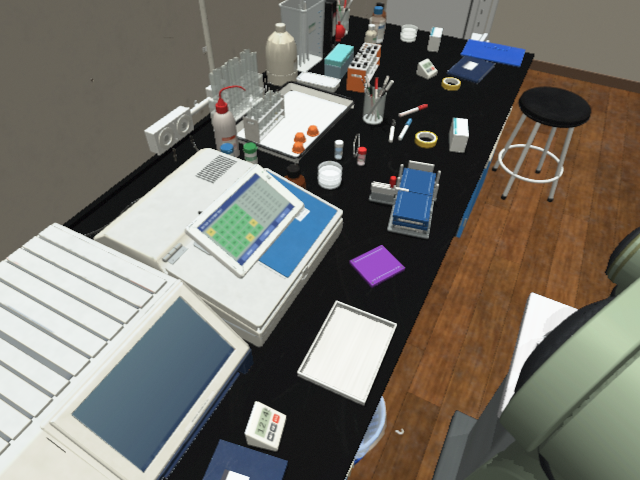

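View pics/side0.png

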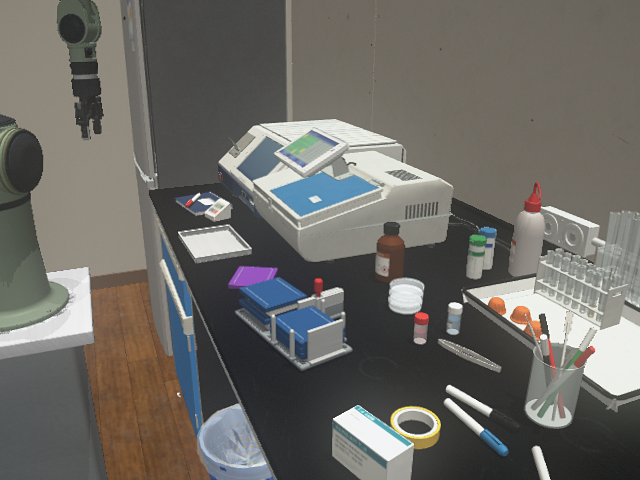

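The scene view shows the grey stand at about (412,198). The stack's blue top is on its near (+y) side, around (412,208), and the pile lies beyond it. The red knob is at (393,181), the tray at (348,350) and the timer at (265,425). Blue and purple candidates:
- **Blue plate on the stand, about (412,208):** this is spacer_top, as it sits on the stack beside the bolt.
- **Purple plate, (377,265):** lies on the bench, so it's the look-alike to leave alone.
- **Blue sheets at (495,52) and the reader's lid, (305,230):** not plates on the stand.

Next I'll measure roughly.

```bash
python3 - <<'E'
from h import *
a=load('scene0'); b=load('side0')
ca=a['color'][140:260,350:470]; cb=b['color'][260:380,220:370]
cv2.imwrite('pics/c1.png',np.hstack([cv2.resize(ca,(400,400),interpolation=2),cv2.resize(cb,(400,320),interpolation=2)[:].__class__(0) if 0 else cv2.copyMakeBorder(cv2.resize(cb,(400,320),interpolation=2),0,80,0,0,0)]))
def blobs(f,lo,hi,roi):
    h=cv2.cvtColor(f['color'],cv2.COLOR_BGR2HSV); m=cv2.inRange(h,lo,hi); k=np.zeros_like(m); x0,y0,x1,y1=roi; k[y0:y1,x0:x1]=m[y0:y1,x0:x1]
    n,l,s,c=cv2.connectedComponentsWithStats(k); return [(s[i].tolist(),c[i].round(1).tolist()) for i in range(1,n) if s[i,4]>12]
print('red a',blobs(a,(0,140,80),(6,255,255),(370,160,430,200)),blobs(a,(174,140,80),(180,255,255),(370,160,430,200)))
print('red b',blobs(b,(0,140,80),(6,255,255),(300,260,340,310)))
print('blue a',blobs(a,(100,110,50),(118,255,255),(370,150,450,250)))
print('blue b',blobs(b,(100,110,50),(118,255,255),(220,260,370,380)))
# tray corners guess
print('tray rim approx',onz(a,[(341,302),(397,331),(362,401),(299,374)],16).round())
print('top plate guess',onz(a,[(393,181)],80).round(),onz(a,[(412,208)],60).round())
E
```

```text
red a [([390, 176, 7, 12, 58], [392.6, 180.4])] []
red b [([314, 278, 9, 12, 50], [318.3, 282.0])]
blue a [([393, 167, 43, 63, 1852], [414.4, 198.0])]
blue b [([239, 277, 68, 36, 1295], [272.7, 293.9]), ([239, 300, 32, 27, 205], [255.3, 312.4]), ([276, 306, 59, 52, 1393], [299.2, 326.3])]
tray rim approx [[517.  87.  16.]
 [381.  98.  16.]
 [384. 272.  16.]
 [514. 281.  16.]]
top plate guess [[ 549. -286.   80.]] [[ 473. -232.   60.]]
```

View pics/c1.png

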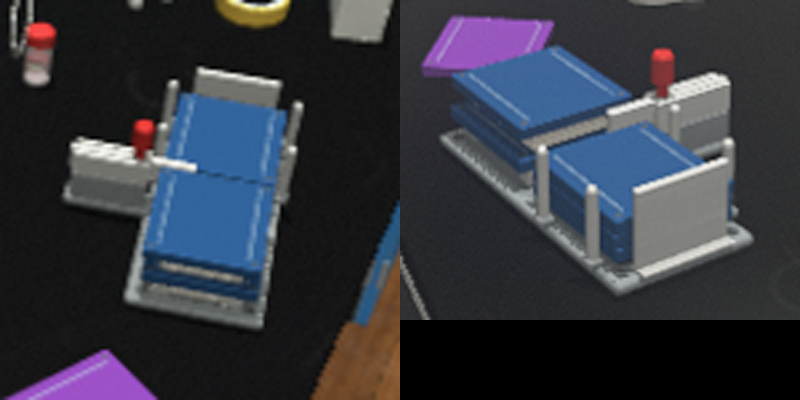

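The crop confirms it: the top blue plate is on the +y stack, the bolt tip reaches in front of it, and the red knob is on the far (+x) side. The purple plate is separate, on the bench. Next I'll work out the wrist camera geometry and fit the stand roughly.

```bash
python3 - <<'E'
from h import *
w=load('wrist0'); o=get_obs()
K,d,R,t=cam(w); print('axis',R[2].round(3),'right',R[0].round(3),proj(w,[o['tcp_pos']]))
T=o['tcp_rot']; 
from scipy.spatial.transform import Rotation as Ro
M=Ro.from_quat(np.r_[T[1:],T[0]]).as_matrix(); c=-R.T@t
print('cam in tool',(M.T@(c-o['tcp_pos'])).round(1),'axis in tool',(M.T@R[2]).round(3))
print(M.round(3))
a=load('scene0');b=load('side0')
# near corners of top plate from crop c1 (scale 400/120): 
s=120/400
pa=[(350+x*s,140+y*s) for x,y in [(143,252),(262,270),(272,183),(157,172)]]
print(onz(a,pa,60).round(1))
# knob triangulation via top centroid
oa,da=ray(a,[(392.6,180.4)]);ob,db=ray(b,[(318.3,284)])
A=np.c_[da[0],-db[0]];x=np.linalg.lstsq(A,ob-oa,rcond=None)[0];print(oa+da[0]*x[0],ob+db[0]*x[1])
E
```

```text
axis [ 0.268 -0.105 -0.958] right [ 0.359  0.934 -0.001] [[323.0446131  315.51343441]]
cam in tool [  73.4   -1.1 -143.2] axis in tool [-0.288  0.     0.958]
[[-0.933  0.36  -0.001]
 [ 0.36   0.933 -0.001]
 [ 0.    -0.001 -1.   ]]
[[ 505.5 -182.3   60. ]
 [ 420.7 -206.8   60. ]
 [ 445.1 -305.6   60. ]
 [ 529.5 -274.2   60. ]]
[ 550.45160272 -288.02757942   79.80975878] [ 554.99066922 -288.70884034   82.16447885]
```

The stand's yaw is about +15°. I'm moving the wrist camera over it and half-closing the fingers on the way.

Call:
{"name": "send_rows", "arguments": {"targets": [[[0.016, -0.046, 0.003, 0, 0, -3, -1], [0.032, -0.092, 0.006, 0, 0, -6, -1], [0.048, -0.138, 0.009, 0, 0, -9, 0], [0.064, -0.184, 0.012, 0, 0, -12, 0], [0.08, -0.23, 0.015, 0, 0, -15, 0], [0.096, -0.276, 0.018, 0, 0, -18, 0], [0.112, -0.322, 0.021, 0, 0, -21, 0], [0.128, -0.368, 0.024, 0, 0, -24, 0]]]}}

```text
time_s: 0.95
tcp_pos: [325.8, 143.5, 255.5]
tcp_rot: [0.0, 0.384, 0.923, 0.0]
ft_force: [2.0, -0.3, 0.5]
width: 0.499
grip_force: 0.0
```

Call:
{"name": "send_rows", "arguments": {"targets": [[[0.016, -0.046, 0.003, 0, 0, -4, 0], [0.032, -0.092, 0.006, 0, 0, -8, 0], [0.048, -0.138, 0.009, 0, 0, -12, 0], [0.064, -0.184, 0.012, 0, 0, -16, 0], [0.08, -0.23, 0.015, 0, 0, -20, 0], [0.096, -0.276, 0.018, 0, 0, -24, 0], [0.112, -0.322, 0.021, 0, 0, -27, 0], [0.128, -0.368, 0.024, 0, 0, -30, 0]]]}}

```text
time_s: 1.75
tcp_pos: [453.9, -224.8, 279.2]
tcp_rot: [-0.0, 0.61, 0.792, 0.0]
ft_force: [1.2, 0.3, 0.0]
width: 0.506
grip_force: 0.0
```

Call:
{"name": "send_rows", "arguments": {"targets": [[[0.016, -0.042, 0.0, 0, 0, 0, 0], [0.03, -0.084, 0.0, 0, 0, 0, 0], [0.044, -0.112, 0.0, 0, 0, 0, 0], [0.044, -0.112, 0.0, 0, 0, 0, 0]]]}}

```text
time_s: 2.15
tcp_pos: [498.4, -338.3, 277.7]
tcp_rot: [-0.0, 0.611, 0.792, -0.0]
ft_force: [-1.1, 0.3, -0.4]
width: 0.501
grip_force: 0.0
```

```bash
python3 - <<'E'
from h import *
f=snap('wrist','w1'); o=get_obs(); print(o['time_s'],o['tcp_pos'],o['tcp_rot'],o['width'],o['joint_positions'].round(2))
E
```

```text
2.2 [ 497.64885432 -336.06606322  277.8834244 ] [-9.11278327e-04  6.10046535e-01  7.92365056e-01  1.12322867e-04] 0.5013665961514441 [-0.72  0.4   0.03  1.21  0.    0.6 ]
```

View pics/w1.png

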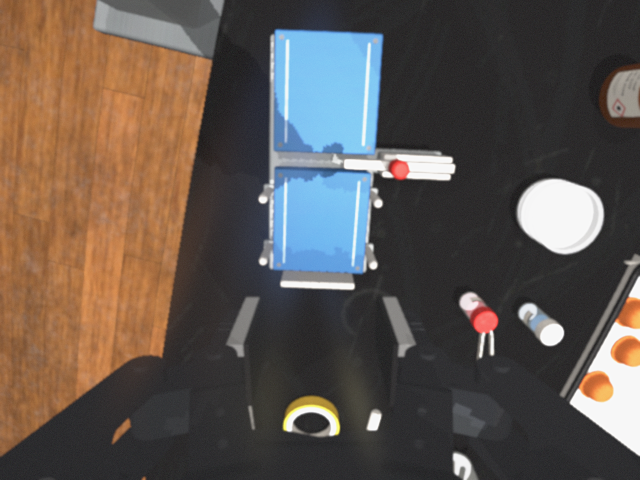

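The wrist view shows the top plate with corners near (275,31), (383,33), (378,153) and (275,153), and the pile below it, down to (370,273). The knob top is at (399,169), the bolt blade tip near (335,160), and the stop near (317,282). Now I'll fit edges.

```bash
cat >> h.py <<'E'
def quad(f,z,roi,lo=(98,90,60),hi=(118,255,255)):
    h=cv2.cvtColor(f['color'],cv2.COLOR_BGR2HSV); m=cv2.inRange(h,lo,hi); k=np.zeros_like(m); x0,y0,x1,y1=roi; k[y0:y1,x0:x1]=m[y0:y1,x0:x1]
    k=cv2.morphologyEx(k,cv2.MORPH_CLOSE,np.ones((7,7),np.uint8))
    c=max(cv2.findContours(k,0,1)[0],key=cv2.contourArea).reshape(-1,2)
    P=onz(f,c+0.0,z)[:,:2].astype(np.float32); r=cv2.minAreaRect(P); return r,cv2.boundingRect(c)
def knob(f,z,roi):
    h=cv2.cvtColor(f['color'],cv2.COLOR_BGR2HSV); m=cv2.inRange(h,(0,140,80),(6,255,255))|cv2.inRange(h,(172,140,80),(180,255,255)); x0,y0,x1,y1=roi
    M=cv2.moments(m[y0:y1,x0:x1],True); u=(M['m10']/M['m00']+x0,M['m01']/M['m00']+y0); return u,onz(f,[u],z)[0]
E
python3 - <<'E'
from h import *
w=load('w1');a=load('scene0')
r,b=quad(w,60,(255,5,400,155)); print('top',r,b)
r2,b2=quad(w,48,(265,172,372,280)); print('pile',r2,b2)
print('knob w',knob(w,88,(385,150,420,190)), 'scene',knob(a,80,(385,172,405,192)))
print('stop',onz(w,[(282,277),(355,281)],70),'pins tops',onz(w,[(263,187),(379,192),(262,252),(376,257)],68))
# tray rim
h=cv2.cvtColor(a['color'],cv2.COLOR_BGR2HSV); m=cv2.inRange(h,(0,0,140),(180,60,255)); k=np.zeros_like(m);k[295:410,290:405]=m[295:410,290:405]
c=max(cv2.findContours(k,0,1)[0],key=cv2.contourArea).reshape(-1,2); P=onz(a,c+0.,16)[:,:2].astype(np.float32);print('tray',cv2.minAreaRect(P),cv2.boundingRect(c))
E
```

```text
top ((478.335205078125, -243.14002990722656), (90.98910522460938, 101.63771057128906), 13.019344329833984) (274, 28, 110, 127)
pile ((499.89306640625, -360.2889404296875), (97.97871398925781, 101.1515121459961), 13.976027488708496) (266, 172, 105, 103)
knob w ((397.79425837320576, 169.45933014354068), array([ 550.69707522, -288.06179888,   88.        ])) scene ((392.58620689655174, 180.3793103448276), array([ 550.45143694, -287.85871404,   80.        ]))
stop [[ 480.02669976 -412.67236418   70.        ]
 [ 547.54737876 -399.02055737   70.        ]] pins tops [[ 444.16478981 -334.59033219   68.        ]
 [ 544.84537678 -312.61095048   68.        ]
 [ 456.37736868 -394.01421092   68.        ]
 [ 560.14649104 -371.6688243    68.        ]]
tray ((454.1058349609375, 180.6265411376953), (142.8976593017578, 193.49000549316406), 2.7525479793548584) (297, 301, 100, 102)
```

```bash
cat >> h.py <<'E'
def sides(f,z,rows,c0,c1,lo=(98,90,60),hi=(118,255,255)):
    h=cv2.cvtColor(f['color'],cv2.COLOR_BGR2HSV); m=cv2.inRange(h,lo,hi); L=[];Rr=[]
    for r in rows:
        x=np.flatnonzero(m[r,c0:c1])+c0
        if len(x)>20: L.append((x[0]-.5,r)); Rr.append((x[-1]+.5,r))
    out=[]
    for q in (L,Rr):
        P=onz(f,q,z)[:,:2]; v=cv2.fitLine(P.astype(np.float32),cv2.DIST_HUBER,0,.01,.01).ravel()
        if v[1]<0: v[:2]*=-1
        out.append((v[2:],np.degrees(np.arctan2(-v[0],v[1]))))
    return out
E
python3 - <<'E'
from h import *
w=load('w1')
y=np.radians(12.7); ex=np.array([np.cos(y),np.sin(y)]); ey=np.array([-ex[1],ex[0]])
for nm,s in (('top',sides(w,60,range(38,148),255,400)),('pile',sides(w,48,range(208,238),255,390)),('pile+',sides(w,48,range(266,272),255,390))):
    print(nm,[(p.round(1),a.round(2),'x',(p@ex).round(1),'y',(p@ey).round(1)) for p,a in s])
knb=onz(w,[(397.8,169.5)],88)[0,:2]; print('knob',knb@ex,knb@ey)
im=w['color'][140:300,245:465]; cv2.imwrite('pics/c2.png',cv2.resize(im,None,fx=3.6,fy=3.6,interpolation=cv2.INTER_CUBIC)[:600])
E
```

```text
top [(array([ 434.3, -253.5], dtype=float32), np.float32(12.56), 'x', np.float64(368.0), 'y', np.float64(-342.7)), (array([ 522.2, -231.4], dtype=float32), np.float32(12.79), 'x', np.float64(458.5), 'y', np.float64(-340.5))]
pile [(array([ 458.9, -367.7], dtype=float32), np.float32(11.91), 'x', np.float64(366.9), 'y', np.float64(-459.6)), (array([ 545.4, -346.5], dtype=float32), np.float32(11.82), 'x', np.float64(455.9), 'y', np.float64(-458.0))]
pile+ [(array([ 469.9, -415. ], dtype=float32), np.float32(43.45), 'x', np.float64(367.1), 'y', np.float64(-508.1)), (array([ 555.3, -392.5], dtype=float32), np.float32(16.62), 'x', np.float64(455.4), 'y', np.float64(-505.0))]
knob 473.90241148701745 -402.11608283375466
```

View pics/c2.png

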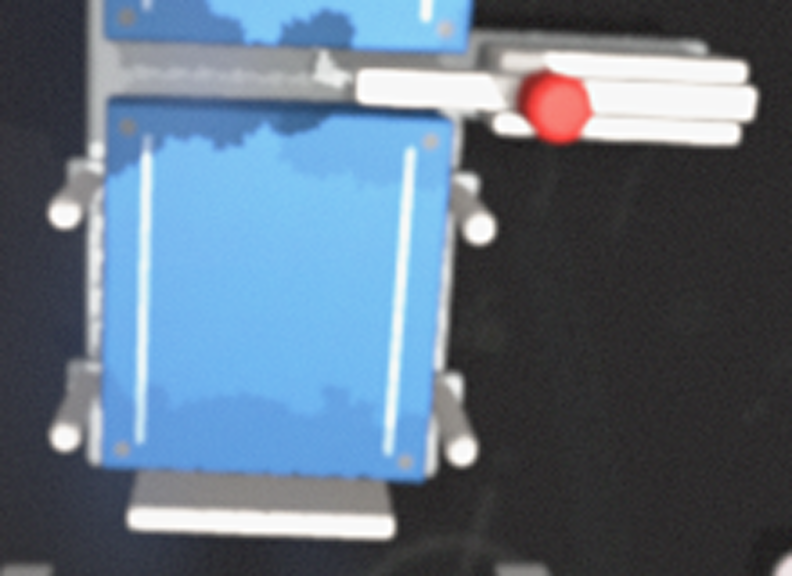

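The crop shows the four pin tops at full-image pixels (262.8,198.9), (378.3,203.3), (263.1,261.4) and (373.1,265). The knob top is at (398.6,169.5) and the stop's top edge runs along row ~284.

```bash
python3 - <<'E'
from h import *
w=load('w1')
P=onz(w,[(262.8,198.9),(378.3,203.3),(263.1,261.4),(373.1,265)],68)[:,:2]
print(P.round(1)); 
v=[P[1]-P[0],P[3]-P[2],P[0]-P[2],P[1]-P[3]]; print([np.linalg.norm(q).round(1) for q in v],[np.degrees(np.arctan2(q[1],q[0])).round(1) for q in v])
for yaw in (12.,12.7,13):
    y=np.radians(yaw); ex=np.array([np.cos(y),np.sin(y)]); ey=np.array([-ex[1],ex[0]])
    S=P.mean(0)+62.5*ey; f=lambda p:(np.array([(p-S)@ex,(p-S)@ey])).round(1)
    r=quad(w,60,(255,5,400,155))[0]
    print(yaw,'stand',S.round(1),'plate',f(np.array(r[0])),'knob',f(onz(w,[(398.6,170)],90)[0,:2]),'bladetip',f(onz(w,[(345,163)],58)[0,:2]),'stop',f(onz(w,[(317,286)],70)[0,:2]), 'pile L/R',f(np.array([458.9,-367.7])),f(np.array([545.4,-346.5])))
E
```

```text
[[ 446.3 -345.1]
 [ 547.2 -322.5]
 [ 459.4 -402.8]
 [ 559.8 -379.9]]
[np.float64(103.4), np.float64(103.1), np.float64(59.2), np.float64(58.8)] [np.float64(12.6), np.float64(12.8), np.float64(102.7), np.float64(102.4)]
12.0 stand [ 490.2 -301.5] plate [ 0.5 59.5] knob [62.3  0.3] bladetip [19.9  0.7] stop [   0.2 -114.2] pile L/R [-44.4 -58.3] [ 44.6 -55.5]
12.7 stand [ 489.4 -301.6] plate [ 2.  59.5] knob [63.  -0.4] bladetip [20.7  0.4] stop [  -0.4 -114.2] pile L/R [-44.3 -57.8] [ 44.7 -56.1]
13 stand [ 489.1 -301.7] plate [ 2.7 59.5] knob [63.4 -0.8] bladetip [21.   0.3] stop [  -0.7 -114.2] pile L/R [-44.3 -57.5] [ 44.7 -56.3]
```

The pin spacings come out at 103.3 and 59.0 mm against the given 104 and 59. So the stand origin is near (489.4,-301.6) with yaw 12.7°, and the knob is at stand x≈63. I'll straddle the knob with half-open fingers.

Call:
{"name": "send_rows", "arguments": {"targets": [[[0.028, 0.024, -0.03, 0, 0, -2.2, 0], [0.056, 0.048, -0.06, 0, 0, -2.2, 0], [0.056, 0.048, -0.105, 0, 0, -2.2, 0], [0.056, 0.048, -0.15, 0, 0, -2.2, 0], [0.056, 0.048, -0.185, 0, 0, -2.2, 0], [0.056, 0.048, -0.205, 0, 0, -2.2, 0], [0.056, 0.048, -0.207, 0, 0, -2.2, 0], [0.056, 0.048, -0.207, 0, 0, -2.2, 0]]]}}

```text
time_s: 3.0
tcp_pos: [553.4, -285.7, 72.6]
tcp_rot: [-0.0, 0.624, 0.781, 0.0]
ft_force: [0.5, -0.4, 1.0]
width: 0.5
grip_force: 0.0
```

```bash
python3 - <<'E'
from h import *
snap('wrist','w2'); o=get_obs(); print(o['time_s'],o['tcp_pos'],o['tcp_rot'],o['ft_force'],o['joint_positions'].round(2))
E
```

```text
3.05 [ 554.26440422 -286.51531007   73.67682763] [6.75706906e-04 6.24115934e-01 7.81331451e-01 8.98563497e-05] [ 1.17768128 -0.08844315  0.60497621] [-0.6   0.6  -0.19  0.78  0.    0.75]
```

View pics/w2.png

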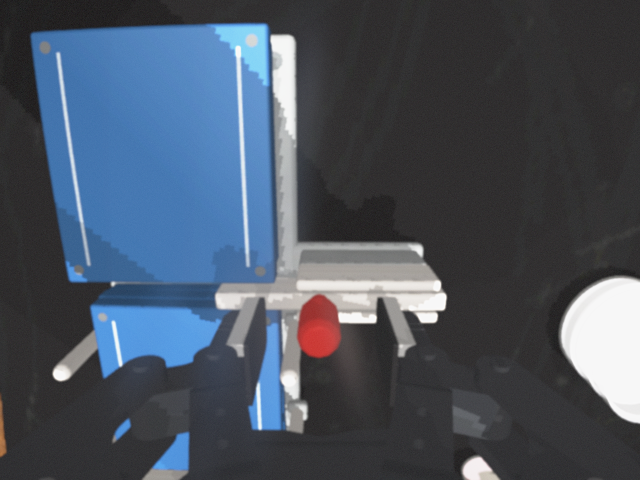

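The red knob at (320,330) stands between the fingers, which are at columns 250 and 395. I'll lower 4 mm and push along the stand's +x.

Call:
{"name": "send_rows", "arguments": {"targets": [[[0.005, 0.001, -0.004, 0, 0, 0, 0], [0.012, 0.0027, -0.004, 0, 0, 0, 0], [0.0195, 0.0044, -0.004, 0, 0, 0, 0], [0.026, 0.0058, -0.004, 0, 0, 0, 0], [0.032, 0.0072, -0.004, 0, 0, 0, 0], [0.037, 0.0083, -0.004, 0, 0, 0, 0], [0.04, 0.009, -0.004, 0, 0, 0, 0], [0.0415, 0.0093, -0.004, 0, 0, 0, 0]]]}}

```text
time_s: 3.85
tcp_pos: [595.6, -277.5, 68.2]
tcp_rot: [0.0, 0.624, 0.781, -0.0]
ft_force: [-1.9, -1.3, 1.1]
width: 0.501
grip_force: 1.0
```

```bash
python3 - <<'E'
from h import *
w=snap('wrist','w3'); o=get_obs(); print(o['time_s'],o['tcp_pos'],o['ft_force'])
y=np.radians(12.7); ex=np.array([np.cos(y),np.sin(y)]);S=np.array([489.4,-301.6])
u,p=knob(w,84,(230,280,420,370)); print(u,(p[:2]-S)@ex, (o['tcp_pos'][:2]-S)@ex)
u,p=knob(load('w2'),84,(230,280,420,370)); print('before',u,(p[:2]-S)@ex)
E
```

```text
3.9 [ 595.67669302 -277.3714607    68.20107534] [-0.80703309 -0.48366874  0.55931072]
(285.40148514851484, 333.08663366336634) 95.79351628102641 109.00313766028451
before (318.18009950248756, 327.9134328358209) 64.550004435959
```

Call:
{"name": "send_rows", "arguments": {"targets": [[[0.002, 0.0004, 0, 0, 0, 0, 0], [0.003, 0.0007, 0, 0, 0, 0, 0]]]}}

```text
time_s: 4.1
tcp_pos: [598.1, -276.8, 68.2]
tcp_rot: [-0.0, 0.624, 0.781, -0.0]
ft_force: [-1.7, -1.8, 1.0]
width: 0.5
grip_force: 1.0
```

Call:
{"name": "send_rows", "arguments": {"targets": [[[0.001, 0.0002, 0, 0, 0, 0, 0], [0.002, 0.0004, 0, 0, 0, 0, 0]]]}}

```text
time_s: 4.3
tcp_pos: [598.5, -276.7, 68.0]
tcp_rot: [-0.001, 0.625, 0.781, -0.002]
ft_force: [-7.2, -3.1, 3.5]
width: 0.498
grip_force: 4.2
```

Call:
{"name": "send_rows", "arguments": {"targets": [[[0.001, 0.0002, 0, 0, 0, 0, 0], [0.001, 0.0002, 0, 0, 0, 0, 0]]]}}

```text
time_s: 4.5
tcp_pos: [598.5, -276.8, 68.0]
tcp_rot: [-0.002, 0.625, 0.781, -0.002]
ft_force: [-9.1, -2.7, 3.8]
width: 0.504
grip_force: 4.6
```

```bash
python3 - <<'E'
from h import *
w=snap('wrist','w4'); o=get_obs(); print(o['time_s'],o['tcp_pos'],o['ft_force'])
y=np.radians(12.7); ex=np.array([np.cos(y),np.sin(y)]);S=np.array([489.4,-301.6])
u,p=knob(w,84,(230,280,420,370)); print(u,(p[:2]-S)@ex, (o['tcp_pos'][:2]-S)@ex)
E
```

```text
4.55 [ 598.460372   -276.74551214   67.96175119] [-9.05742184 -2.99936699  4.24276253]
(284.4992607195663, 333.5322819122721) 98.52864562986946 111.85632508025007
```

The knob is at stand x≈98.5, and the reaction force rose with no further motion, so the bolt is fully back. I need the fingertip height at half opening, so I'll look at one finger.

```bash
python3 - <<'E'
from h import *
w=load('w1'); cv2.imwrite('pics/c3.png',cv2.resize(w['color'][285:435,210:430],None,fx=3.6,fy=3.6,interpolation=cv2.INTER_CUBIC)*1)
E
```

```text
(no output)
```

View pics/c3.png

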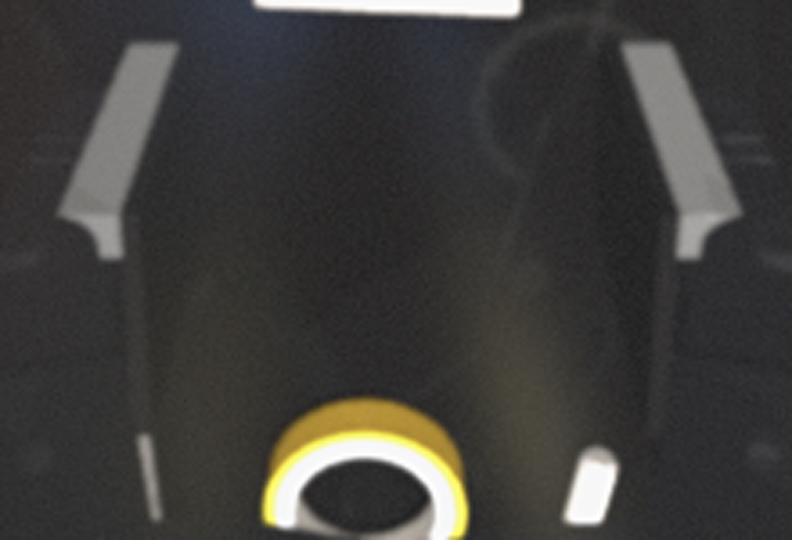

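Both fingertips end at row 297 with inner edges at columns 259 and 383, so the tips stand roughly 5–10 mm behind the TCP. To pin that down, I'll back off, lift clear and touch the plate's top (60 mm) lightly.

Call:
{"name": "send_rows", "arguments": {"targets": [[[-0.008, -0.002, 0.0, 0, 0, 0, 0], [-0.008, -0.002, 0.042, 0, 0, 0, 0], [-0.055, 0.013, 0.045, 0, 0, 0, 0], [-0.1, 0.026, 0.042, 0, 0, 0, 0], [-0.1236, 0.0314, 0.018, 0, 0, 0, 0], [-0.1236, 0.0314, -0.005, 0, 0, 0, 0], [-0.1236, 0.0314, -0.008, 0, 0, 0, 0], [-0.1236, 0.0314, -0.008, 0, 0, 0, 0]]]}}

```text
time_s: 5.35
tcp_pos: [478.1, -244.6, 60.3]
tcp_rot: [-0.0, 0.624, 0.781, 0.0]
ft_force: [-0.1, 0.8, 0.1]
width: 0.498
grip_force: 0.0
```

Call:
{"name": "send_rows", "arguments": {"targets": [[[0, 0, -0.001, 0, 0, 0, 0], [0, 0, -0.002, 0, 0, 0, 0]]]}}

```text
time_s: 5.55
tcp_pos: [479.1, -245.4, 59.2]
tcp_rot: [0.001, 0.624, 0.781, 0.0]
ft_force: [-0.4, -0.5, -0.0]
width: 0.5
grip_force: 0.0
```

Call:
{"name": "send_rows", "arguments": {"targets": [[[0, 0, -0.0005, 0, 0, 0, 0], [0, 0, -0.001, 0, 0, 0, 0]]]}}

```text
time_s: 5.75
tcp_pos: [478.4, -245.1, 58.1]
tcp_rot: [0.001, 0.624, 0.781, 0.0]
ft_force: [-0.9, 0.3, 9.0]
width: 0.498
grip_force: 4.5
```

The tips are 2 mm above the TCP height. Next I'll go round behind the plate's +y edge, with the tips at ~53.5 mm.

Call:
{"name": "send_rows", "arguments": {"targets": [[[0, 0, 0.02, 0, 0, 0, 0], [-0.008, 0.036, 0.02, 0, 0, 0, 0], [-0.0151, 0.0694, 0.02, 0, 0, 0, 0], [-0.0151, 0.0694, 0.004, 0, 0, 0, 0], [-0.0151, 0.0694, -0.0058, 0, 0, 0, 0], [-0.0151, 0.0694, -0.0058, 0, 0, 0, 0]]]}}

```text
time_s: 6.35
tcp_pos: [462.0, -175.2, 50.5]
tcp_rot: [-0.001, 0.624, 0.781, -0.0]
ft_force: [0.2, -0.7, 0.5]
width: 0.498
grip_force: 0.0
```

```bash
python3 - <<'E'
from h import *
w=snap('wrist','w5'); s=snap('side','s5'); o=get_obs(); print(o['time_s'],o['tcp_pos'],o['tcp_rot'],o['ft_force'])
y=np.radians(12.7); ex=np.array([np.cos(y),np.sin(y)]);ey=np.array([-ex[1],ex[0]]);S=np.array([489.4,-301.6])
p=o['tcp_pos'][:2]-S; print(p@ex,p@ey)
c=s['color'][270:350,225:345]
cv2.imwrite('pics/c4.png',np.hstack([cv2.resize(w['color'],(400,300)),cv2.resize(c,(400,300),interpolation=2)]))
E
```

```text
6.45 [ 462.76302008 -175.9075337    51.42885639] [-8.12173019e-05  6.24648069e-01  7.80906385e-01 -3.11658047e-05] [ 0.49119197 -1.23711211  0.33902578]
1.647717577864288 128.47338172218997
```

View pics/c4.png

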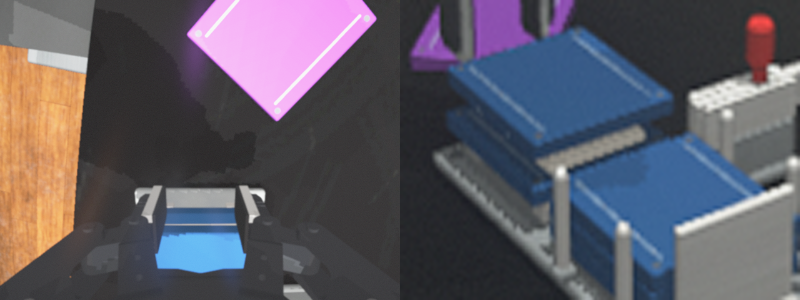

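The view shows the fingers just behind the plate's +y edge. In the side view the bolt tip is clear of the plates. I'll push slowly toward the bay, drifting 1.5 mm toward −x to centre the plate.

Call:
{"name": "send_rows", "arguments": {"targets": [[[0.001, -0.0049, 0, 0, 0, 0, 0], [0.0021, -0.0098, 0, 0, 0, 0, 0], [0.0031, -0.0147, 0, 0, 0, 0, 0], [0.0042, -0.0196, 0, 0, 0, 0, 0], [0.0052, -0.0245, 0, 0, 0, 0, 0], [0.0062, -0.0294, 0, 0, 0, 0, 0], [0.0073, -0.0342, 0, 0, 0, 0, 0], [0.0083, -0.0391, 0, 0, 0, 0, 0]]]}}

```text
time_s: 7.25
tcp_pos: [470.9, -214.7, 51.5]
tcp_rot: [-0.0, 0.624, 0.781, 0.0]
ft_force: [-0.7, 4.0, 3.4]
width: 0.501
grip_force: 2.0
```

Call:
{"name": "send_rows", "arguments": {"targets": [[[0.001, -0.0049, 0, 0, 0, 0, 0], [0.0021, -0.0098, 0, 0, 0, 0, 0], [0.0031, -0.0147, 0, 0, 0, 0, 0], [0.0042, -0.0196, 0, 0, 0, 0, 0], [0.0052, -0.0245, 0, 0, 0, 0, 0], [0.0062, -0.0294, 0, 0, 0, 0, 0], [0.0073, -0.0342, 0, 0, 0, 0, 0], [0.0083, -0.0391, 0, 0, 0, 0, 0]]]}}

```text
time_s: 8.05
tcp_pos: [479.2, -254.5, 51.3]
tcp_rot: [0.0, 0.624, 0.781, -0.0]
ft_force: [-0.1, 0.9, -1.0]
width: 0.498
grip_force: 0.6
```

```bash
python3 - <<'E'
from h import *
s=snap('scene','a6'); w=snap('wrist','w6'); b=snap('side','s6'); o=get_obs(); print(o['time_s'],o['tcp_pos'],o['ft_force'])
y=np.radians(12.7); ex=np.array([np.cos(y),np.sin(y)]);ey=np.array([-ex[1],ex[0]]);S=np.array([489.4,-301.6])
p=o['tcp_pos'][:2]-S; print(p@ex,p@ey)
cv2.imwrite('pics/c5.png',np.hstack([cv2.resize(s['color'][130:250,360:460],(400,480),interpolation=2),cv2.resize(b['color'][260:380,230:330],(400,480),interpolation=2)]))
E
```

```text
8.2 [ 479.42257155 -254.68916945   51.42616368] [-0.09457505  0.31354638  0.24818492]
0.5798419319048822 47.95663546100293
```

View pics/c5.png

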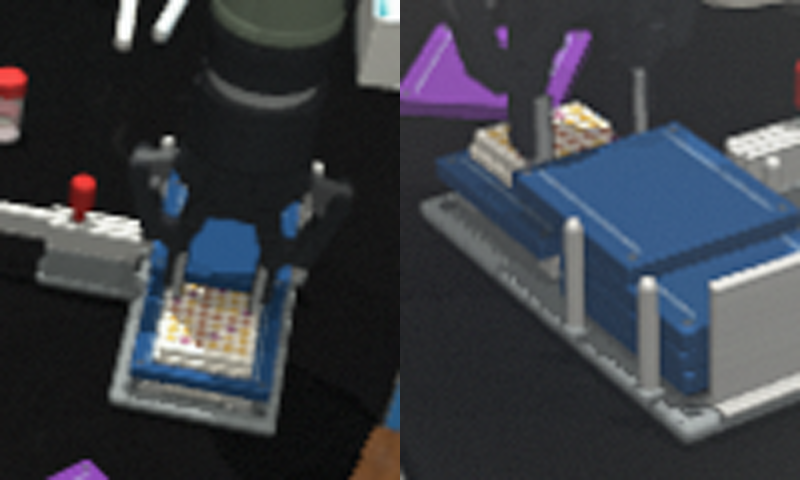

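The plate is about halfway across and the carrier is bared, sitting square on the lower spacer. The plate has entered between the pins, and forces are low. I'll continue.

Call:
{"name": "send_rows", "arguments": {"targets": [[[0.001, -0.0049, 0, 0, 0, 0, 0], [0.0021, -0.0098, 0, 0, 0, 0, 0], [0.0031, -0.0147, 0, 0, 0, 0, 0], [0.0042, -0.0196, 0, 0, 0, 0, 0], [0.0052, -0.0245, 0, 0, 0, 0, 0], [0.0062, -0.0294, 0, 0, 0, 0, 0], [0.0073, -0.0342, 0, 0, 0, 0, 0], [0.0073, -0.0342, 0, 0, 0, 0, 0]]]}}

```text
time_s: 9.0
tcp_pos: [486.9, -288.9, 51.6]
tcp_rot: [0.001, 0.625, 0.781, -0.0]
ft_force: [0.4, 0.4, 0.1]
width: 0.502
grip_force: 0.0
```

Call:
{"name": "send_rows", "arguments": {"targets": [[[0.0006, -0.0029, 0, 0, 0, 0, 0], [0.0013, -0.0058, 0, 0, 0, 0, 0], [0.0015, -0.0068, 0, 0, 0, 0, 0], [0.0017, -0.0078, 0, 0, 0, 0, 0]]]}}

```text
time_s: 9.4
tcp_pos: [488.1, -295.3, 51.5]
tcp_rot: [-0.0, 0.624, 0.781, 0.0]
ft_force: [-0.3, 2.5, 2.1]
width: 0.5
grip_force: 1.5
```

```bash
python3 - <<'E'
from h import *
w=snap('wrist','w7'); o=get_obs(); print(o['time_s'],o['tcp_pos'],o['ft_force'])
y=np.radians(12.7); ex=np.array([np.cos(y),np.sin(y)]);ey=np.array([-ex[1],ex[0]]);S=np.array([489.4,-301.6])
p=o['tcp_pos'][:2]-S; print(p@ex,p@ey)
E
```

```text
9.45 [ 488.16424896 -295.50613901   51.51912068] [-0.51128035  1.79677597  0.45411891]
0.13419438061664146 6.2164470788456
```

Call:
{"name": "send_rows", "arguments": {"targets": [[[0.0002, -0.001, 0, 0, 0, 0, 0], [0.0005, -0.002, 0, 0, 0, 0, 0], [0.0007, -0.003, 0, 0, 0, 0, 0]]]}}

```text
time_s: 9.75
tcp_pos: [488.8, -298.5, 51.5]
tcp_rot: [-0.0, 0.624, 0.781, 0.0]
ft_force: [-0.1, 3.6, 2.2]
width: 0.501
grip_force: 1.5
```

Call:
{"name": "send_rows", "arguments": {"targets": [[[0.0002, -0.001, 0, 0, 0, 0, 0], [0.0002, -0.001, 0, 0, 0, 0, 0]]]}}

```text
time_s: 9.95
tcp_pos: [489.1, -299.8, 51.5]
tcp_rot: [0.0, 0.624, 0.781, -0.0]
ft_force: [-1.7, 1.6, 2.6]
width: 0.496
grip_force: 1.2
```

Call:
{"name": "send_rows", "arguments": {"targets": [[[0.0002, -0.001, 0, 0, 0, 0, 0], [0.0002, -0.001, 0, 0, 0, 0, 0]]]}}

```text
time_s: 10.15
tcp_pos: [489.1, -299.9, 51.5]
tcp_rot: [-0.0, 0.624, 0.781, 0.001]
ft_force: [-0.9, 4.5, 4.5]
width: 0.499
grip_force: 2.4
```

Call:
{"name": "send_rows", "arguments": {"targets": [[[0.0002, -0.001, 0, 0, 0, 0, 0], [0.0002, -0.001, 0, 0, 0, 0, 0]]]}}

```text
time_s: 10.35
tcp_pos: [489.1, -300.0, 51.4]
tcp_rot: [-0.001, 0.624, 0.781, 0.001]
ft_force: [-1.4, 7.0, 5.2]
width: 0.5
grip_force: 3.6
```

```bash
python3 - <<'E'
from h import *
w=snap('wrist','w8'); o=get_obs(); print(o['time_s'],o['tcp_pos'],o['ft_force'])
y=np.radians(12.7); ex=np.array([np.cos(y),np.sin(y)]);ey=np.array([-ex[1],ex[0]]);S=np.array([489.4,-301.6])
p=o['tcp_pos'][:2]-S; print(p@ex,p@ey)
E
```

```text
10.4 [ 489.15284527 -299.98814775   51.41623129] [-1.35035257  7.73283905  5.25354771]
0.11325161975352122 1.62675358400358
```

The plate is up against the stop: there's no more motion and the force is rising. I'll back off, open the gripper and rise to look.

Call:
{"name": "send_rows", "arguments": {"targets": [[[-0.001, 0.004, 0, 0, 0, 0, 0], [-0.001, 0.005, 0.03, 0, 0, 0, 0], [-0.001, 0.005, 0.07, 0, 0, 0, 0], [0.002, -0.007, 0.115, 0, 0, 0, -1], [0.004, -0.015, 0.16, 0, 0, 0, -1], [0.006, -0.024, 0.2, 0, 0, 0, -1], [0.008, -0.033, 0.228, 0, 0, 0, -1], [0.008, -0.033, 0.228, 0, 0, 0, -1]]]}}

```text
time_s: 11.2
tcp_pos: [499.6, -338.2, 284.5]
tcp_rot: [0.005, 0.625, 0.781, -0.001]
ft_force: [-0.1, 0.2, -0.0]
width: 1.001
grip_force: 0.0
```

```bash
python3 - <<'E'
from h import *
w=snap('wrist','w9'); s=snap('scene','a9'); o=get_obs(); print(o['time_s'],o['tcp_pos'],o['width'])
y=np.radians(12.7); ex=np.array([np.cos(y),np.sin(y)]);ey=np.array([-ex[1],ex[0]]);S=np.array([489.4,-301.6])
f=lambda p:np.array([(np.array(p)-S)@ex,(np.array(p)-S)@ey]).round(1)
for nm,z,rows in (('plate',58,range(200,240)),):
    for p,a in sides(w,z,rows,250,395): print(nm,f(p),a)
r,b=quad(w,58,(250,160,395,290)); print('plate',f(r[0]),r,b)
for p,a in sides(w,36,range(45,130),245,400): print('low spacer',f(p),a)
h=cv2.cvtColor(w['color'],cv2.COLOR_BGR2HSV); cv2.imwrite('pics/c6.png',w['color'][0:300,220:470].repeat(2,0).repeat(2,1))
E
```

```text
11.3 [ 497.71609593 -335.56139124  279.81892676] 0.9974121101916027
plate [-44.6 -55. ] 12.908638
plate [ 44.8 -59.8] 12.63963
plate [  0.2 -57.9] ((502.3564147949219, -358.01513671875), (90.96859741210938, 105.82754516601562), 12.595490455627441) (270, 165, 97, 109)
low spacer [-45.3  87.8] 13.092991
low spacer [43.5 92.2] 14.138215
```

View pics/c6.png

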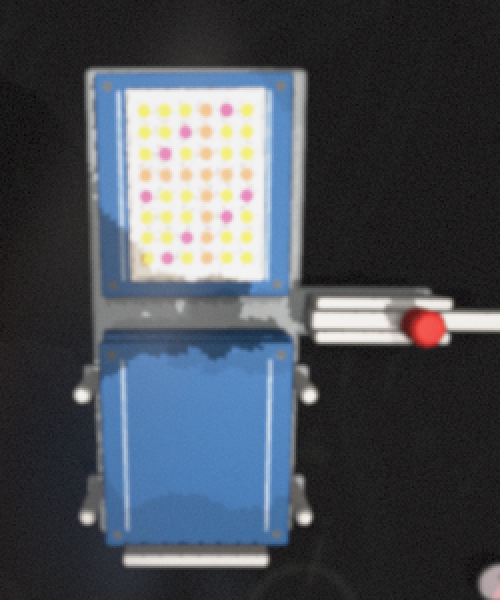

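The plate lies square between the pins against the stop, at stand x=0.2, yaw 12.7°. The carrier is bared at full-image corners near (283,44), (353,43), (354,140) and (285,140), and the lower spacer is still under it. I'll measure the carrier, and the tray more precisely.

```bash
python3 - <<'E'
from h import *
w=load('w9'); s=load('a9')
y=np.radians(12.7); ex=np.array([np.cos(y),np.sin(y)]);ey=np.array([-ex[1],ex[0]]);S=np.array([489.4,-301.6])
f=lambda p:np.array([(np.array(p)-S)@ex,(np.array(p)-S)@ey]).round(1)
h=cv2.cvtColor(w['color'],cv2.COLOR_BGR2HSV); b=cv2.inRange(h,(95,60,0),(125,255,255)); m=cv2.bitwise_not(b)
m[:, :270]=0; m[:,367:]=0; m[:38]=0; m[144:]=0
m=cv2.morphologyEx(m,cv2.MORPH_OPEN,np.ones((9,9),np.uint8))
c=max(cv2.findContours(m,0,1)[0],key=cv2.contourArea).reshape(-1,2)
r=cv2.minAreaRect(onz(w,c+0.,50)[:,:2].astype(np.float32)); print('carrier',r,f(r[0]),cv2.boundingRect(c))
cor=onz(w,[(283.5,43.5),(353,43),(354,140.5),(285.5,140.5)],50)[:,:2]; print('hand corners',cor.mean(0),f(cor.mean(0)),[f(q) for q in cor])
h=cv2.cvtColor(s['color'],cv2.COLOR_BGR2HSV); k=cv2.inRange(h,(0,0,120),(180,70,255)); z=np.zeros_like(k); z[295:410,290:405]=k[295:410,290:405]
c=max(cv2.findContours(z,0,1)[0],key=cv2.contourArea); hull=cv2.convexHull(c).reshape(-1,2)
print('tray',cv2.minAreaRect(onz(s,hull+0.,16)[:,:2].astype(np.float32)),cv2.approxPolyDP(hull,4,True).reshape(-1,2).tolist())
E
```

```text
carrier ((477.6639404296875, -244.87840270996094), (63.495765686035156, 83.94419860839844), 12.646563529968262) [ 1.  57.9] (283, 43, 73, 99)
hand corners [ 477.9164863  -244.68340092] [ 1.3 58. ] [array([-29.5,  99.4]), array([30.9, 99.9]), array([33.4, 16.4]), array([-29.5,  16.4])]
tray ((453.9599914550781, 181.89495849609375), (143.06866455078125, 196.84873962402344), 2.751549482345581) [[336, 300], [396, 323], [364, 402], [297, 372]]
```

The carrier measures 63.5 × 84 mm at (477.7,-244.8), yaw 12.65°, which fits its given size. I'm going down to grasp it across its width.

Call:
{"name": "send_rows", "arguments": {"targets": [[[-0.01, 0.045, -0.02, 0, 0, 0, -0.69], [-0.0198, 0.0898, -0.04, 0, 0, 0, -0.69], [-0.0198, 0.0898, -0.085, 0, 0, 0, -0.69], [-0.0198, 0.0898, -0.13, 0, 0, 0, -0.69], [-0.0198, 0.0898, -0.17, 0, 0, 0, -0.69], [-0.0198, 0.0898, -0.2, 0, 0, 0, -0.69], [-0.0198, 0.0898, -0.215, 0, 0, 0, -0.69], [-0.0198, 0.0898, -0.215, 0, 0, 0, -0.69]]]}}

```text
time_s: 12.1
tcp_pos: [474.5, -242.6, 60.6]
tcp_rot: [-0.004, 0.624, 0.781, -0.001]
ft_force: [0.0, -0.0, -0.2]
width: 0.842
grip_force: 0.0
```

```bash
python3 - <<'E'
from h import *
w=snap('wrist','w10'); o=get_obs(); print(o['time_s'],o['tcp_pos'],o['tcp_rot'],o['width'],o['ft_force'])
# carrier edges in this view: non-blue columns between blue strips
h=cv2.cvtColor(w['color'],cv2.COLOR_BGR2HSV); b=cv2.inRange(h,(95,60,0),(125,255,255))
y=np.radians(12.7); ex=np.array([np.cos(y),np.sin(y)]);ey=np.array([-ex[1],ex[0]]);t=o['tcp_pos'][:2]
for r in (200,220,240,255):
    run=np.flatnonzero(b[r]==0); run=run[(run>150)&(run<490)]
    g=np.split(run,np.flatnonzero(np.diff(run)>3)+1); g=max(g,key=len); P=onz(w,[(g[0]-.5,r),(g[-1]+.5,r)],50)[:,:2]-t
    print(r,g[0],g[-1],(P@ex).round(1),(P@ey).round(1))
E
```

```text
12.15 [ 475.73429637 -243.45483305   62.41946523] [-2.35177141e-03  6.24333839e-01  7.81154012e-01 -3.68768588e-04] 0.8470745533856153 [-0.15267923  0.17513985 -0.3719493 ]
200 151 218 [-69.  -41.7] [44.6 44.5]
220 251 404 [-29.5  31.6] [36.5 36.7]
240 252 403 [-29.4  31.7] [28.2 28.4]
255 253 402 [-29.3  31.6] [21.9 22.1]
```

The carrier edges lie at −29.4 and +31.6 mm about the still-settling TCP, so the fingers clear both sides. I'll descend slowly and check the force before closing.

Call:
{"name": "send_rows", "arguments": {"targets": [[[0, 0, -0.01, 0, 0, 0, -0.69], [0, 0, -0.02, 0, 0, 0, -0.69], [0, 0, -0.027, 0, 0, 0, -0.69], [0, 0, -0.0305, 0, 0, 0, -0.69], [0, 0, -0.0305, 0, 0, 0, -0.69], [0, 0, -0.0305, 0, 0, 0, -0.69]]]}}

```text
time_s: 12.75
tcp_pos: [477.8, -244.9, 34.1]
tcp_rot: [0.0, 0.624, 0.781, -0.0]
ft_force: [-0.5, -1.0, 0.6]
width: 0.841
grip_force: 0.0
```

Call:
{"name": "send_rows", "arguments": {"targets": [[[0, 0, 0, 0, 0, 0, -0.55], [0, 0, 0, 0, 0, 0, -0.5], [0, 0, 0, 0, 0, 0, -0.45], [0, 0, 0, 0, 0, 0, -0.4]]]}}

```text
time_s: 13.15
tcp_pos: [477.7, -245.0, 34.7]
tcp_rot: [0.0, 0.624, 0.781, -0.0]
ft_force: [-0.9, 0.6, 5.9]
width: 0.711
grip_force: 49.9
```

The carrier is gripped at width 0.71, about 60 mm. I'll firm the grip and lift gently.

Call:
{"name": "send_rows", "arguments": {"targets": [[[0, 0, 0.0005, 0, 0, 0, 0.2], [0, 0, 0.001, 0, 0, 0, 0.2], [0, 0, 0.002, 0, 0, 0, 0.2], [0, 0, 0.004, 0, 0, 0, 0.2], [0, 0, 0.007, 0, 0, 0, 0.2], [0, 0, 0.012, 0, 0, 0, 0.2]]]}}

```text
time_s: 13.75
tcp_pos: [477.5, -244.6, 46.0]
tcp_rot: [-0.0, 0.624, 0.781, -0.0]
ft_force: [0.1, 0.7, -1.1]
width: 0.706
grip_force: 64.8
```

```bash
python3 - <<'E'
from h import *
w=snap('wrist','w11'); o=get_obs(); print(o['time_s'],o['tcp_pos'],o['tcp_rot'],o['width'],o['ft_force'],o['torque'].round(2),o['grip_force'])
y=np.radians(12.7); ex=np.array([np.cos(y),np.sin(y)]);ey=np.array([-ex[1],ex[0]]);t=o['tcp_pos'][:2]
h=cv2.cvtColor(w['color'],cv2.COLOR_BGR2HSV); b=cv2.inRange(h,(95,60,0),(125,255,255))
for r in (200,220,240,255):
    run=np.flatnonzero(b[r]==0); run=run[(run>150)&(run<490)]
    g=np.split(run,np.flatnonzero(np.diff(run)>3)+1); g=max(g,key=len); print(r,g[0],g[-1])
for r in (50,60):
  for p,a in sides(w,36,range(r+120,r+160,2),100,560): print(((p-t)@ex).round(1),a)
E
```

```text
13.8 [ 478.03700848 -244.98969756   46.98368468] [4.26204880e-04 6.24363292e-01 7.81133982e-01 3.42103769e-05] 0.7075132166432745 [ 0.23733311  0.23316014 -1.10454875] [-0.01  0.02 -0.01] 64.83288645744324
200 433 489
220 230 409
240 231 407
255 232 407
-47.2 13.100969
42.2 14.843064
-47.1 14.321237
42.3 13.119029
```

The lift is clean: −1.1 N matches the carrier's weight, the tool is level, and the lower spacer hasn't moved. I'll carry it smoothly to the tray, turning −9.9° on the way.

Call:
{"name": "send_rows", "arguments": {"targets": [[[0, 0.003, 0.01, 0, 0, 0, 0.2], [-0.001, 0.012, 0.022, 0, 0, -0.5, 0.2], [-0.002, 0.028, 0.034, 0, 0, -1, 0.2], [-0.003, 0.05, 0.043, 0, 0, -1.6, 0.2], [-0.005, 0.078, 0.048, 0, 0, -2.2, 0.2], [-0.007, 0.108, 0.05, 0, 0, -2.8, 0.2], [-0.009, 0.138, 0.05, 0, 0, -3.4, 0.2], [-0.011, 0.168, 0.05, 0, 0, -4, 0.2]]]}}

```text
time_s: 14.6
tcp_pos: [466.6, -75.1, 97.2]
tcp_rot: [0.001, 0.651, 0.759, 0.0]
ft_force: [-0.7, -0.1, -1.5]
width: 0.704
grip_force: 65.1
```

Call:
{"name": "send_rows", "arguments": {"targets": [[[-0.002, 0.03, 0, 0, 0, -0.7, 0.2], [-0.004, 0.06, 0, 0, 0, -1.5, 0.2], [-0.005, 0.09, 0, 0, 0, -2.2, 0.2], [-0.007, 0.12, 0, 0, 0, -3, 0.2], [-0.008, 0.149, 0, 0, 0, -3.8, 0.2], [-0.01, 0.176, 0, 0, 0, -4.5, 0.2], [-0.011, 0.2, 0, 0, 0, -5, 0.2], [-0.012, 0.22, 0, 0, 0, -5.5, 0.2]]]}}

```text
time_s: 15.4
tcp_pos: [454.2, 145.1, 97.1]
tcp_rot: [0.0, 0.687, 0.727, 0.001]
ft_force: [0.6, -0.9, -1.0]
width: 0.702
grip_force: 65.1
```

Call:
{"name": "send_rows", "arguments": {"targets": [[[-0.0003, 0.015, 0, 0, 0, -0.2, 0.2], [-0.0005, 0.026, 0, 0, 0, -0.4, 0.2], [-0.0007, 0.033, 0, 0, 0, -0.4, 0.2], [-0.0007, 0.037, 0, 0, 0, -0.4, 0.2], [-0.0007, 0.0388, 0, 0, 0, -0.4, 0.2], [-0.0007, 0.0388, 0, 0, 0, -0.4, 0.2]]]}}

```text
time_s: 16.0
tcp_pos: [454.0, 181.8, 96.0]
tcp_rot: [0.0, 0.69, 0.724, -0.0]
ft_force: [1.3, -0.4, -1.1]
width: 0.705
grip_force: 65.1
```

```bash
python3 - <<'E'
from h import *
w=snap('wrist','w12'); s=snap('scene','a12'); o=get_obs(); print(o['time_s'],o['tcp_pos'],o['tcp_rot'],o['width'],o['ft_force'],o['joint_positions'].round(2))
# tray rim in wrist view: bright vs dark bench, report columns at some rows
g=cv2.cvtColor(w['color'],cv2.COLOR_BGR2GRAY)
for r in (60,100,140,180):
    x=np.flatnonzero(g[r]>90); x=np.split(x,np.flatnonzero(np.diff(x)>6)+1); x=[q for q in x if len(q)>2]
    print(r,[(q[0],q[-1]) for q in x],[onz(w,[(q[0],r),(q[-1],r)],16)[:,:2].round(0).tolist() for q in x if len(q)>100])
for c in (200,320,440):
    x=np.flatnonzero(g[:200,c]>90); print(c,x[:1],onz(w,[(c,x[0])],16)[0].round(0) if len(x) else '')
E
```

```text
16.1 [453.98425843 181.57929714  95.95660081] [ 2.50099362e-05  6.89712240e-01  7.24083566e-01 -1.21348571e-04] 0.7081675480881212 [-0.3800839  -0.720502   -1.87187673] [ 0.23  0.36 -0.54  0.68 -0.    1.75]
60 [] []
100 [(np.int64(127), np.int64(129)), (np.int64(193), np.int64(458))] [[[381.0, 263.0], [523.0, 270.0]]]
140 [(np.int64(100), np.int64(106)), (np.int64(196), np.int64(455))] [[[382.0, 242.0], [524.0, 249.0]]]
180 [(np.int64(199), np.int64(452))] [[[383.0, 220.0], [525.0, 227.0]]]
200 [81] [385. 273.  16.]
320 [79] [449. 276.  16.]
440 [81] [512. 279.  16.]
```

The tray checks out in the wrist view: edges at x 383 and 525, far edge at y≈276, so its centre is near (455,181), under the carrier. I'll descend.

Call:
{"name": "send_rows", "arguments": {"targets": [[[0, 0, -0.012, 0, 0, 0, 0.2], [0, 0, -0.03, 0, 0, 0, 0.2], [0, 0, -0.05, 0, 0, 0, 0.2], [0, 0, -0.068, 0, 0, 0, 0.2], [0, 0, -0.08, 0, 0, 0, 0.2], [0, 0, -0.088, 0, 0, 0, 0.2], [0, 0, -0.092, 0, 0, 0, 0.2], [0, 0, -0.092, 0, 0, 0, 0.2]]]}}

```text
time_s: 16.9
tcp_pos: [453.9, 182.0, 3.7]
tcp_rot: [-0.0, 0.689, 0.724, -0.0]
ft_force: [-0.1, 0.2, -2.3]
width: 0.705
grip_force: 65.1
```

Call:
{"name": "send_rows", "arguments": {"targets": [[[0, 0, -0.001, 0, 0, 0, 0.2], [0, 0, -0.002, 0, 0, 0, 0.2], [0, 0, -0.0025, 0, 0, 0, 0.2]]]}}

```text
time_s: 17.2
tcp_pos: [454.4, 182.2, 1.9]
tcp_rot: [0.0, 0.689, 0.724, 0.0]
ft_force: [-0.8, -0.1, -1.2]
width: 0.709
grip_force: 65.1
```

Call:
{"name": "send_rows", "arguments": {"targets": [[[0, 0, -0.0005, 0, 0, 0, 0.2], [0, 0, -0.001, 0, 0, 0, 0.2]]]}}

```text
time_s: 17.4
tcp_pos: [454.2, 182.1, 0.9]
tcp_rot: [0.0, 0.689, 0.724, 0.0]
ft_force: [-2.3, 0.2, 9.1]
width: 0.705
grip_force: 66.2
```

There's contact with the tray floor, 9 N. I'll release gently, without touching the tray walls, and rise straight up.

Call:
{"name": "send_rows", "arguments": {"targets": [[[0, 0, 0.0003, 0, 0, 0, -0.45], [0, 0, 0.0003, 0, 0, 0, -0.55], [0, 0, 0.0003, 0, 0, 0, -0.65], [0, 0, 0.0003, 0, 0, 0, -0.7], [0, 0, 0.0003, 0, 0, 0, -0.7]]]}}

```text
time_s: 17.9
tcp_pos: [454.0, 182.1, 0.8]
tcp_rot: [-0.0, 0.689, 0.724, 0.0]
ft_force: [0.7, -0.4, -0.0]
width: 0.85
grip_force: 0.0
```

Call:
{"name": "send_rows", "arguments": {"targets": [[[0, 0, 0.005, 0, 0, 0, -0.7], [0, 0, 0.015, 0, 0, 0, -0.7], [0, 0, 0.035, 0, 0, 0, -0.7], [0, 0, 0.07, 0, 0, 0, -0.7], [0, 0, 0.11, 0, 0, 0, -0.7], [0, 0, 0.15, 0, 0, 0, -0.7], [0, 0, 0.18, 0, 0, 0, -0.7], [0, 0, 0.18, 0, 0, 0, -0.7]]]}}

```text
time_s: 18.7
tcp_pos: [456.9, 182.8, 186.1]
tcp_rot: [0.002, 0.689, 0.724, 0.004]
ft_force: [0.1, 0.3, 0.1]
width: 0.847
grip_force: 0.0
```

```bash
python3 - <<'E'
from h import *
w=snap('wrist','w13'); s=snap('scene','a13'); b=snap('side','s13'); o=get_obs(); print(o['time_s'],o['tcp_pos'],o['width'],o['ft_force'])
# wells (yellow/orange/pink) rectified on carrier top z=16
h=cv2.cvtColor(w['color'],cv2.COLOR_BGR2HSV); m=cv2.inRange(h,(0,70,120),(180,255,255)); m[:120]=0
n,l,st,c=cv2.connectedComponentsWithStats(m); q=[c[i] for i in range(1,n) if 15<st[i,4]<500]
P=onz(w,q,16)[:,:2].astype(np.float32); print(len(q),cv2.minAreaRect(P))
def col(f,roi): 
    x0,y0,x1,y1=roi; return quad(f,58,roi)
a0=load('a9'); print('stand diff scene', [int((cv2.absdiff(a0['color'],s['color'])[y0:y1,x0:x1].max(2)>40).sum()) for x0,y0,x1,y1 in ((365,150,445,190),(240,400,295,455),(345,240,410,290))])
y=np.radians(12.7); ex=np.array([np.cos(y),np.sin(y)]);ey=np.array([-ex[1],ex[0]]);S=np.array([489.4,-301.6])
v=cv2.resize(s['color'][150:430,250:470],(440,560),interpolation=2); cv2.imwrite('pics/fin.png',v)
E
```

```text
18.85 [453.60301363 181.94349714 180.82781838] 0.8489567526368051 [-0.34698417  0.73191988 -0.40393731]
56 ((511.54638671875, 74.28494262695312), (320.6829528808594, 455.5332946777344), 89.29827117919922)
stand diff scene [1650, 0, 1210]
```

The picture budget is used up, so the final checks are numeric.

```bash
python3 - <<'E'
from h import *
w=load('w13');s=load('a13');b=load('s13');a0=load('scene0');b0=load('side0')
h=cv2.cvtColor(w['color'],cv2.COLOR_BGR2HSV); m=cv2.inRange(h,(0,70,120),(180,255,255))
n,l,st,c=cv2.connectedComponentsWithStats(m); q=np.array([c[i] for i in range(1,n) if 8<st[i,4]<500])
P=onz(w,q,16)[:,:2]; k=(abs(P[:,0]-454)<45)&(abs(P[:,1]-182)<55); print(k.sum(),cv2.minAreaRect(P[k].astype(np.float32)))
d=lambda x,y,r:int((cv2.absdiff(x['color'],y['color'])[r[1]:r[3],r[0]:r[2]].max(2)>50).sum())
print('scene: purple',d(a0,s,(345,240,410,290)),'timer',d(a0,s,(240,400,295,455)),'vials/dishes',d(a0,s,(280,135,370,190)))
print('side: bystanders',d(b0,b,(370,220,470,345)),'timer',d(b0,b,(170,190,232,222)),'purple',d(b0,b,(225,262,280,290)))
y=np.radians(12.7); ex=np.array([np.cos(y),np.sin(y)]);ey=np.array([-ex[1],ex[0]]);S=np.array([489.4,-301.6])
f=lambda p:np.array([(np.array(p)-S)@ex,(np.array(p)-S)@ey]).round(1)
u,p=knob(s,80,(370,160,405,192)); print('knob',u,f(p[:2]))
hs=cv2.cvtColor(s['color'],cv2.COLOR_BGR2HSV); m=cv2.inRange(hs,(98,110,50),(118,255,255)); z=np.zeros_like(m); z[150:250,370:450]=m[150:250,370:450]
n,l,st,c=cv2.connectedComponentsWithStats(z); print([(st[i].tolist(),f(onz(s,[c[i]],z0)[0,:2])) for i in range(1,n) if st[i,4]>60 for z0 in (58,36)])
E
```

```text
47 ((453.6631164550781, 182.500244140625), (45.27452850341797, 63.250144958496094), 3.0543012619018555)
scene: purple 1170 timer 0 vials/dishes 1491
side: bystanders 0 timer 0 purple 238Traceback (most recent call last):
  File "<stdin>", line 11, in <module>
  File "h.py", line 25, in knob
    M=cv2.moments(m[y0:y1,x0:x1],True); u=(M['m10']/M['m00']+x0,M['m01']/M['m00']+y0); return u,onz(f,[u],z)[0]
                                           ~~~~~~~~^~~~~~~~~
ZeroDivisionError: float division by zero
```

Forty-seven of the 48 wells show on a 45.3 × 63.3 mm grid at 16 mm height, which is 9 mm pitch, so the carrier lies flat and centred in the tray at yaw 3.1°. The side view shows no change at the bystanders or the timer. The scene camera's view is blocked by the raised arm. I'm handing in the job.

```bash
python3 -c "
from cell import finish_job
print(finish_job())"
```

```text
the job is handed in; nothing more can be done
None
```

The job is handed in at about 19 s of the 51 s allowed: bolt fully back, top spacer square on the pile against the stop, and the carrier flat and level in the tray. The stack, pile and bolt were last checked before or during the lift, because the arm blocked the scene camera at the end.

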